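Take the bayonet lens off the inspection camera

TASK

Take the lens off the inspection camera: press the release button all the way in, turn the lens anticlockwise (seen from above), roughly a quarter turn, until you feel it come gently against its stop, lift it straight off and stand it upright in the black tray. Do not force the lens in its mount or pound the button, set the lens down softly, let go, and leave the other things on the bench where they are.

Things in the scene. Friction and masses are not known exactly. Their poses are not given: they have to be found in the camera images.
- camera: grey inspection camera, a 90 x 160 x 44 mm box fixed on its back, lens mount up. Origin: on the bench under the axis of the mount; z up. The box reaches 45 mm either way along its x, 50 mm along +y and 110 mm along -y (where the release button is). An aluminium foot, 6 mm high, reaches 65 mm either way along x.
- mount_top (a point): on the axis of the lens mount, at the camera's top face (44 mm above the bench). The mount is a well 61 mm wide, 16 mm deep; a steel ring in it holds the lens's two lugs down and has two slots that let them out, each with a stop. How far the ring is clocked differs from camera to camera and is hidden under the lens. Radial play about 2 mm.
- button_seat (a point): on the camera's top face, on the axis of the release button, 75 mm from the lens axis. The button is a bare metal plunger, 18 mm across, pushed straight down: its top is 8 to 10 mm above this point at the start, 2 mm when fully in. It moves against 3 to 4 N of friction, ends on a hard stop and stays in by itself. Keep the push below 25 N.
- release (a joint): travel of the release button in m: 0 fully out, 0.008 fully in; starts at 0 to 0.002. A steel latch pin on the button blocks the lens's tab until this is at least 0.0065.
- lens: black lens, 63 mm tall, 180 to 290 g. Origin: centre of its underside; z along its axis. From below: steel spigot 39 mm across with two lugs at its foot along the lens's x (57 mm over both, 5 mm thick), flange 66 mm across at 13 to 18 mm, ribbed barrel 48 mm across at 18 to 63 mm. Mounted, its origin is 32 mm above the bench and its axes are those of the camera.
- lens_barrel (a point): on the lens axis, 42 mm above its underside: a good height to grip the barrel. A spring pushes the mounted lens up with 5.5 N and a brake in the mount drags on it: it turns against a steady 0.35 to 0.6 N m, so grip firmly (about 30 N). Contact forces between lens and camera, all touching points added up, must stay below 35 N (spring and drag alone make about 25 N).
- lens_tab (a point): top of an 8 mm wide tab on the lens flange, 36 mm from the axis along the lens's -y; mounted, it lies between a fixed block and the latch pin. With the button in, the lens turns anticlockwise from above by 45 to 85 degrees, different each time, to a springy stop (3 N m per rad; keep within 0.25 N m of the drag before it). There the slots are open: ease the twist a little and lift.
- tray: low open black tray, 130 x 130 mm, 18 mm tall, walls and floor 4 mm, fixed to the bench. Origin: centre of its underside.
- tray_in (a point): centre of the tray's inner floor
- spool: solder spool, 56 mm across, 40 mm tall, bystander; origin: centre of its underside
- bottle: small clear bottle, 40 mm across, 100 mm tall, bystander; origin: centre of its underside
- screwdriver: screwdriver with black handle, 160 mm long, lying on the bench, bystander; its long axis is its x

How it is judged:
By the outcome, as a careful person would: the job done as asked, in the order asked, and still so for the second after the job is handed in, with the robot touching nothing.
It also fails if it takes over 72 s, if anything falls off the work surface, if the arm or the gripper's body presses on something with over 40 N, if the wrist force passes 120 N, or if a joint passes its speed limit or range.

ROBOT

A 6-joint arm with a two-finger parallel gripper is mounted at the origin on the work surface. World frame = base frame: x ahead of the robot, y to its left, z up, the work surface at z = 0. Lengths are in mm, angles in rad, forces in N, time in s.
With the tool pointing down it reaches from about 300 to 875 mm from the base axis. Payload 6.4 kg.
Tool frame: the origin (TCP) lies midway between the tips of the shut fingers; the grasp point (between the pads) lies 19 mm behind it; z points along the fingers, y is the line along which they close (so a half turn about z gives the same grasp; the last joint's range is limited). The gripper opens to 88 mm and grips with 3 to 60 N. Pads are 18 mm wide; open, the fingers measure 123 mm over their backs; the gripper's body (75 mm by 187 mm) begins 45 mm behind the grasp point.
Start: joints at [1.068, 0.181, 1.607, -0, 1.354, -0.206], TCP at [168.154, 549.878, 238.714] pointing down, gripper open.
Joint ranges: [-2.99, 2.99], [-0.89, 2.07], [0.3, 2.58], [-1.14, 4.28], [0, 2.63], [-3.12, 3.12]. Speed limits (rad/s): [2.57, 2.57, 3.01, 3.14, 3.14, 3.14].

INTERFACE

Orientations are given as a unit quaternion [w, x, y, z].
In Python, from bench import sense, camera, job_done gives the robot as it stands. The module is installed in compiled form; this text tells all that it offers.
- The arm moves only by the tool drive_tool, never from a script. Its argument "moves" is a list of rows, each a list of 3 entries, a list of its own where there are three numbers: the shift along the tool's x, y, z in cm, then the turn, a rotation vector about the tool's x, y, z in degrees, then the finger opening in cm, from 0 to 8.81. A call has 1 to 5 rows; each row is the pose to reach, as a shift and turn from the pose commanded when the call began, along the tool's axes at that moment; what a row does not reach only later rows make up. A row lasts 1/12 s, in which the tool goes at most 41.7 mm and 7.16 degrees, less where a joint would pass 70% of its speed; a pose out of reach is approached as far as the arm can. A call with a gripper value outside its range is refused whole. The fingers move at their own pace and stop on an object; "newtons" is the grip in N (left out, the last holds). Time passes only in rows, so rows that repeat a pose let the fingers close. It gives the time, the measured TCP pose, the force, the opening and the grip force at its end, in the units of the state.
- sense(): the state, without advancing time (a new reading comes with each control period).
- camera(name): name is "scene" or "top" or "wrist"; returns a dict with "image" (400x640x3 uint8, red, green, blue), "fx", "fy", "cx", "cy" (pixels), "view" (4x4, takes a point from world to camera coordinates); the wrist camera has in their place "hand_eye" (4x4, takes a point from camera to tool coordinates, whose origin is the TCP and whose axes are the flange's). Camera axes: x right, y up, looking along -z (the intrinsics and any distortion apply to the point x, -y, -z); pixel columns grow to the right and rows downward; lengths in mm; the calibration is good to about 2 mm. A picture is of the moment at which its call begins: read the wrist's pose just before it. There is no depth.
- job_done(): hands the job in; it is judged then, once.
The state is a dict: "time_s": time; "joints": joint angles; "joint_vel": joint speeds; "effort": joint torques, N m; "position": TCP position; "tool_rot": TCP orientation; "ft_force": force on the tool from outside, world axes, zero at the start; "torque": the same for the moment, N m; "finger_gap": finger opening in mm; "grip_force": force on a finger pad.
Only numpy, scipy, OpenCV 4.12 (cv2) and the standard library are available. Lean on these libraries where they do the work, as an engineer would, in place of code of your own. Each camera call takes 0.05 s, during which the arm holds its last target. There are 200 camera calls.

## Working session

There is one attempt and no reset: what is moved stays moved. The work goes in short steps, Python scripts to look and compute and a tool call to move; the robot and the scene stay as the last step left them, time stands still between calls to the robot, and variables do not carry over. Pictures are saved under pics/ and viewed, at most 10 in all, crops included, and the job is handed in when it is done.

Besides the shell and the picture viewer there is one more tool, called after ">>>" as name(argument=value, ...) on one line, values as JSON. drive_tool: Moves the arm, as the interface text tells. Its arguments: {"type":"object","properties":{"moves":{"type":"array"},"newtons":{"type":"number"}},"required":["moves"]}

```bash
mkdir -p pics; python3 - <<'E'
from bench import sense,camera
import cv2,numpy as np,pickle
s=sense();print(s)
d={}
for n in("scene","top","wrist"):
    c=camera(n);d[n]=c;cv2.imwrite(f"pics/{n}0.png",c["image"][:,:,::-1])
    print(n,{k:(np.round(v,3).tolist() if k!="image" else 0) for k,v in c.items()})
pickle.dump((s,d),open("d0.pkl","wb"))
E
```

```text
{'time_s': 0.0, 'joints': array([ 1.06766866e+00,  1.81510504e-01,  1.60799318e+00, -8.38394104e-06,
        1.35380433e+00, -2.06280707e-01]), 'joint_vel': array([-0.00051581, -0.00127461,  0.00062939,  0.00118535,  0.00013739,
        0.00097494]), 'effort': array([ 7.11029697e-04, -4.33867228e+01, -3.41846359e+01,  7.03082001e-02,
        3.84857878e-02, -1.09601037e-04]), 'position': array([167.90429622, 549.38290472, 237.83448102]), 'tool_rot': array([-2.94045246e-04,  1.47878179e-01,  9.89005212e-01, -8.05710182e-04]), 'ft_force': array([ 0.48817084, -0.04378567,  0.19280979]), 'torque': array([-0.00884327, -0.03765103, -0.00109321]), 'grip_force': 0.0, 'finger_gap': 88.36809724387822}
scene {'image': 0, 'fx': 379.639, 'fy': 379.639, 'cx': 316.24, 'cy': 205.27, 'view': [[0.02, 1.0, 0.011, 51.66], [-0.733, 0.007, 0.681, 402.067], [0.68, -0.022, 0.733, -1454.111], [0.0, 0.0, 0.0, 1.0]]}
top {'image': 0, 'fx': 394.642, 'fy': 394.642, 'cx': 320.874, 'cy': 202.164, 'view': [[-0.034, -0.999, 0.001, -13.943], [0.973, -0.033, 0.227, -644.586], [-0.227, 0.008, 0.974, -750.237], [0.0, 0.0, 0.0, 1.0]]}
wrist {'image': 0, 'fx': 342.666, 'fy': 342.666, 'cx': 319.263, 'cy': 201.59, 'hand_eye': [[-0.001, 0.959, 0.285, 73.241], [1.0, 0.001, -0.0, 0.629], [-0.001, 0.285, -0.959, -145.855], [0.0, 0.0, 0.0, 1.0]]}
```

View pics/top0.png

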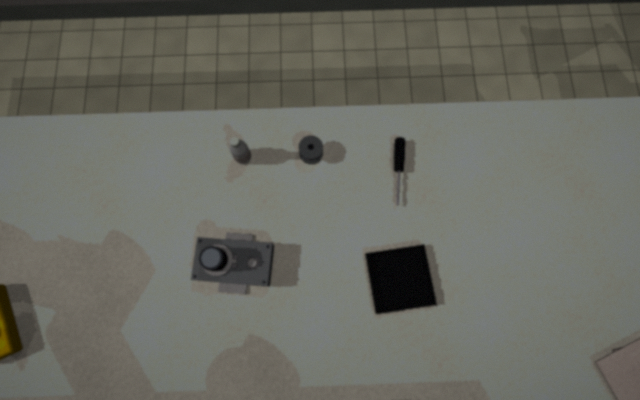

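View pics/scene0.png

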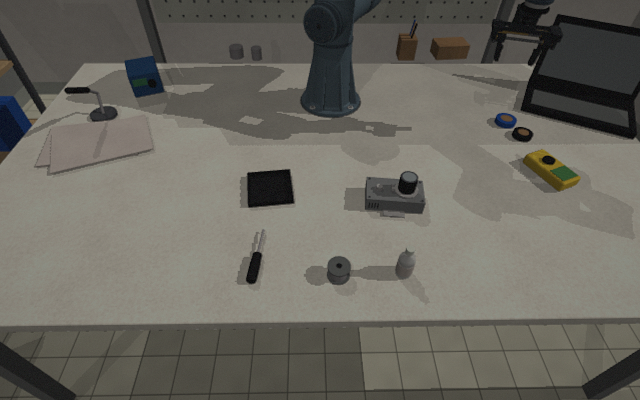

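The top view shows the camera body at (192–273, 237–287), with the lens top at (212,258) and the button at (253,263). The tray is at (366–436, 245–313). The spool, bottle and screwdriver are along y≈150, well clear.

```bash
cat > h.py <<'E'
import numpy as np,cv2
from scipy.spatial.transform import Rotation as R
def tool(s):
    T=np.eye(4);q=s["tool_rot"];T[:3,:3]=R.from_quat([q[1],q[2],q[3],q[0]]).as_matrix();T[:3,3]=s["position"];return T
def cam_pose(c,s):
    return np.linalg.inv(np.array(c["view"])) if "view" in c else tool(s)@np.array(c["hand_eye"])
def ray(c,s,u,v,z):
    T=cam_pose(c,s);d=T[:3,:3]@np.array([(u-c["cx"])/c["fx"],-(v-c["cy"])/c["fy"],-1]);p=T[:3,3]
    return p+d*(z-p[2])/d[2]
def proj(c,s,P):
    p=np.linalg.inv(cam_pose(c,s))@np.append(P,1)
    return c["cx"]+c["fx"]*p[0]/-p[2],c["cy"]-c["fy"]*p[1]/-p[2]
E
python3 - <<'E'
import pickle;from h import *
s,d=pickle.load(open("d0.pkl","rb"));c=d["top"]
for n,u,v,z in [("lens top",212,258,95),("button",253,263,52),("b1",198,237,44),("b2",273,242,44),("b3",270,286,44),("b4",192,280,44),("t1",366,252,18),("t2",424,245,18),("t3",436,305,18),("t4",376,313,18)]:
    print(n,ray(c,s,u,v,z).round(1))
im=c["image"]; cv2.imwrite("pics/crop0.png",cv2.resize(im[225:320,180:445,::-1],None,fx=3,fy=3,interpolation=cv2.INTER_CUBIC))
E
```

```text
lens top [533.2 182.7  95. ]
button [524.3 109.1  52. ]
b1 [583.6 227.4  44. ]
b2 [567.6  68.4  44. ]
b3 [476.7  75.1  44. ]
b4 [494.2 236.5  44. ]
t1 [ 542.5 -130.2   18. ]
t2 [ 553.5 -257.5   18. ]
t3 [ 426.3 -271.    18. ]
t4 [ 414.4 -143.6   18. ]
```

View pics/crop0.png

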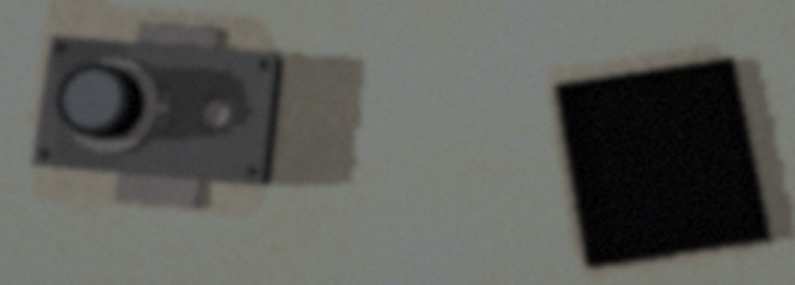

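View pics/wrist0.png

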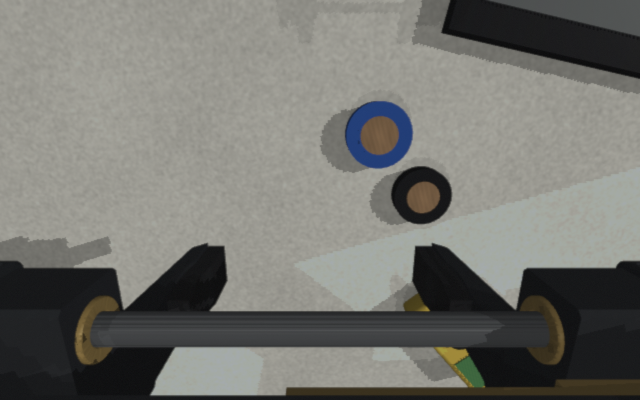

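```bash
cat >> h.py <<'E'
def go(s,P,yaw):
    """shift cm / turn deg in tool axes to put TCP at P, pointing down, tool y at yaw deg"""
    T=tool(s);a=np.radians(yaw);y=np.array([np.cos(a),np.sin(a),0]);z=np.array([0,0,-1]);G=np.c_[np.cross(y,z),y,z]
    print("shift",(T[:3,:3].T@(np.array(P)-T[:3,3])/10).round(2),"turn",R.from_matrix(T[:3,:3].T@G).as_rotvec(degrees=True).round(1))
E
python3 -c "
from h import *;from bench import sense
go(sense(),[526,107,200],-6)"
```

```text
shift [-47.18 -31.84   3.83] turn [-0.1  0.  79. ]
```

>>> drive_tool(moves=[[[-3.2,-2.1,0.3],[0,0,0],8.8],[[-6.4,-4.2,0.5],[0,0,0],8.8],[[-9.6,-6.4,0.8],[0,0,0],8.8],[[-12.8,-8.5,1.0],[0,0,0],8.8],[[-16.0,-10.6,1.3],[0,0,0],8.8]])

```text
time_s: 0.57
position: [290.7, 400.3, 225.5]
tool_rot: [0.0, 0.147, 0.989, -0.0]
ft_force: [0.0, 0.8, 0.3]
finger_gap: 88.0
grip_force: 0.0
```

>>> drive_tool(moves=[[[-3.2,-2.1,0.3],[0,0,0],5],[[-6.4,-4.2,0.5],[0,0,0],3],[[-9.6,-6.4,0.8],[0,0,0],1],[[-12.8,-8.5,1.0],[0,0,0],0],[[-16.0,-10.6,1.3],[0,0,0],0]])

```text
time_s: 0.98
position: [412.9, 251.9, 212.7]
tool_rot: [0.0, 0.148, 0.989, 0.0]
ft_force: [0.4, 1.6, 0.3]
finger_gap: 56.8
grip_force: 0.0
```

>>> drive_tool(moves=[[[-3.2,-2.1,0.3],[0,0,7],0],[[-6.4,-4.2,0.5],[0,0,14],0],[[-9.6,-6.4,0.8],[0,0,21],0],[[-12.8,-8.5,1.0],[0,0,28],0],[[-15.2,-10.6,1.2],[0,0,35],0]])

```text
time_s: 1.4
position: [528.0, 105.5, 200.5]
tool_rot: [0.0, 0.442, 0.897, 0.0]
ft_force: [0.1, -0.1, -0.1]
finger_gap: 23.6
grip_force: 0.0
```

>>> drive_tool(moves=[[[0,0,0],[0,0,7],0],[[0,0,0],[0,0,14],0],[[0,0,0],[0,0,21],0],[[0,0,0],[0,0,28],0],[[0,0,0],[0,0,35],0]])

```text
time_s: 1.82
position: [526.3, 107.5, 200.3]
tool_rot: [-0.0, 0.691, 0.723, -0.0]
ft_force: [0.0, -0.5, -0.5]
finger_gap: 0.4
grip_force: 0.0
```

>>> drive_tool(moves=[[[0,0,0],[0,0,5],0],[[0,0,0],[0,0,9],0],[[0,0,0],[0,0,9],0],[[0,0,0],[0,0,9],0]])

```text
time_s: 2.15
position: [526.3, 107.7, 200.5]
tool_rot: [-0.0, 0.742, 0.67, -0.0]
ft_force: [-0.6, 0.3, 1.1]
finger_gap: 0.2
grip_force: 0.0
```

```bash
python3 - <<'E'
from bench import sense,camera
import cv2,pickle;from h import *
s=sense();c=camera("wrist");cv2.imwrite("pics/wrist1.png",c["image"][:,:,::-1]);pickle.dump((s,c),open("d1.pkl","wb"))
print(s["time_s"],s["position"],s["joints"],s["finger_gap"],s["ft_force"])
yv=np.array([.106,.994,0]);A=np.array([533.5,182,0])
for P in (A+[0,0,95],A-75*yv+[0,0,53]):print(proj(c,s,P))
go(s,[526,107,200],-6)
E
```

```text
2.15 [526.34291228 107.72634938 200.48864425] [-1.91724344e-02  1.35139536e-01  1.73976976e+00 -9.39504192e-06
  1.26715059e+00  8.34612653e-02] 0.16936447644422242 [-0.55377963  0.2671747   1.10342094]
(np.float64(318.0176605830519), np.float64(99.19479720913019))
(np.float64(318.10254752007995), np.float64(187.88251941107202))
shift [-0.08 -0.03  0.05] turn [-0.   0.   0.1]
```

View pics/wrist1.png

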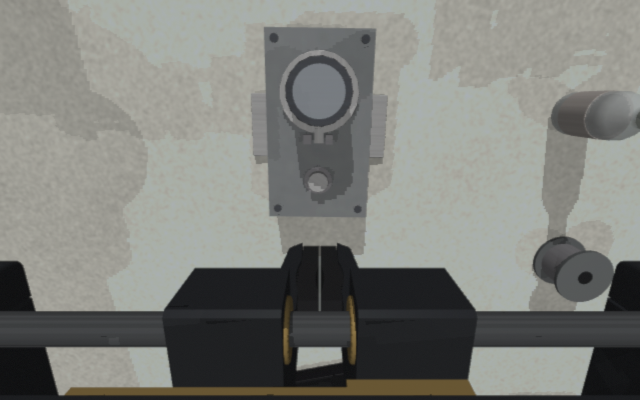

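The lens top is at (319,91), the button at (318,182), the tab at (319,133). Next I'll measure them accurately.

```bash
python3 - <<'E'
import pickle;from h import *
s,c=pickle.load(open("d1.pkl","rb"));im=c["image"][:,:,::-1]
for n,u,v,z in [("lens",319,91,95),("btn",318,182,53.),("c1",264,28,44),("c2",376,29,44),("c3",367,216,44),("c4",270,215,44)]:print(n,ray(c,s,u,v,z).round(1))
cv2.imwrite("pics/crop1.png",cv2.resize(im[20:225,240:400],None,fx=3.7,fy=2.9,interpolation=cv2.INTER_CUBIC))
s0,d=pickle.load(open("d0.pkl","rb"));
# scene: two-view triangulation not needed; check projections
A=np.array([533.5,182,0])
for P in (A+[0,0,95],[534,187,95],[526,112,53]):print("scene",proj(d["scene"],s0,P),"top",proj(d["top"],s0,P))
cv2.imwrite("pics/crops.png",np.vstack([cv2.resize(d["scene"]["image"][155:230,350:440,::-1],None,fx=4,fy=4,interpolation=cv2.INTER_CUBIC)]))
E
```

```text
lens [534.8 187.4  95. ]
btn [526.  112.8  53. ]
c1 [495.9 240.8  44. ]
c2 [585.  230.8  44. ]
c3 [567.8  73.6  44. ]
c4 [478.   83.9  44. ]
scene (np.float64(407.04153375468707), np.float64(176.706462183742)) top (np.float64(212.3411527906817), np.float64(257.85590793570213))
scene (np.float64(408.9167145436631), np.float64(176.82261462890224)) top (np.float64(209.80471186325082), np.float64(257.6862865927521))
scene (np.float64(378.8104254952392), np.float64(186.08000191606683)) top (np.float64(251.53482817471982), np.float64(262.1686268636989))
```

View pics/crop1.png

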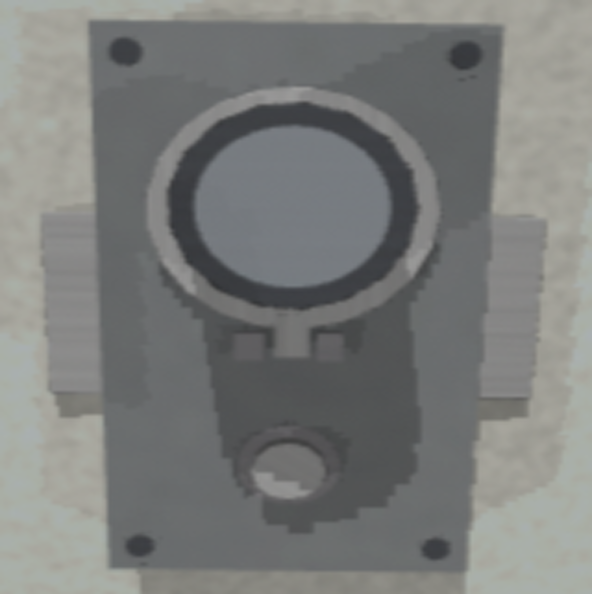

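View pics/crops.png

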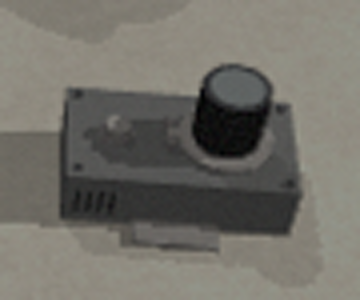

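The wrist view is consistent: the fingertip edge projects where it is seen. It gives the lens axis at ≈(534.8,187.3) and the button at ≈(526.6,112.7), with a yaw of −6°. Next I'll go above the button.

>>> drive_tool(moves=[[[0.2,0,3.5],[0,0,0],0],[[0.4,0,7],[0,0,0],0],[[0.5,0,10.5],[0,0,0],0],[[0.5,0,13],[0,0,0],0],[[0.5,0,13.8],[0,0,0],0]], newtons=15)

```text
time_s: 2.62
position: [523.7, 112.8, 58.4]
tool_rot: [-0.002, 0.743, 0.67, -0.003]
ft_force: [-1.0, 0.5, 1.1]
finger_gap: 0.3
grip_force: 0.0
```

>>> drive_tool(moves=[[[0,0,0.1],[0,0,0],0],[[0,0,0.2],[0,0,0],0],[[0,0,0.3],[0,0,0],0],[[0,0,0.4],[0,0,0],0],[[0,0,0.5],[0,0,0],0]])

```text
time_s: 3.03
position: [528.3, 112.7, 59.3]
tool_rot: [0.001, 0.743, 0.669, 0.001]
ft_force: [0.2, -0.1, 0.5]
finger_gap: 0.6
grip_force: 0.0
```

>>> drive_tool(moves=[[[0,0,0.1],[0,0,0],0],[[0,0,0.2],[0,0,0],0],[[0,0,0.3],[0,0,0],0],[[0,0,0.4],[0,0,0],0],[[0,0,0.5],[0,0,0],0]])

```text
time_s: 3.45
position: [527.2, 112.7, 52.9]
tool_rot: [0.0, 0.743, 0.669, 0.0]
ft_force: [-0.3, -0.2, 3.1]
finger_gap: 0.5
grip_force: 1.5
```

>>> drive_tool(moves=[[[0,0,0.08],[0,0,0],0],[[0,0,0.16],[0,0,0],0],[[0,0,0.24],[0,0,0],0],[[0,0,0.32],[0,0,0],0],[[0,0,0.4],[0,0,0],0]])

```text
time_s: 3.87
position: [527.1, 112.7, 48.7]
tool_rot: [0.0, 0.743, 0.669, 0.0]
ft_force: [0.1, -0.7, 2.8]
finger_gap: 0.5
grip_force: 1.5
```

>>> drive_tool(moves=[[[0,0,0.05],[0,0,0],0],[[0,0,0.1],[0,0,0],0],[[0,0,0.13],[0,0,0],0],[[0,0,0.16],[0,0,0],0],[[0,0,0.2],[0,0,0],0]])

```text
time_s: 4.28
position: [527.2, 112.7, 46.8]
tool_rot: [0.0, 0.743, 0.669, 0.0]
ft_force: [-0.6, -0.5, 2.5]
finger_gap: 0.4
grip_force: 1.4
```

>>> drive_tool(moves=[[[0,0,0.03],[0,0,0],0],[[0,0,0.06],[0,0,0],0],[[0,0,0.09],[0,0,0],0],[[0,0,0.09],[0,0,0],0]])

```text
time_s: 4.62
position: [527.2, 112.6, 46.3]
tool_rot: [0.0, 0.743, 0.669, -0.0]
ft_force: [-1.5, -0.9, 7.5]
finger_gap: 0.6
grip_force: 3.4
```

>>> drive_tool(moves=[[[0,0,0.02],[0,0,0],0],[[0,0,0.03],[0,0,0],0],[[0,0,0.03],[0,0,0],0]])

```text
time_s: 4.87
position: [527.2, 112.6, 46.2]
tool_rot: [0.0, 0.743, 0.669, -0.0]
ft_force: [-1.9, -1.4, 9.2]
finger_gap: 0.3
grip_force: 4.6
```

The button is on its hard stop: z stays put while the force rises. Next I'll lift off, move over the lens, turn to yaw −51° and open.

>>> drive_tool(moves=[[[0,0,-1],[0,0,0],0],[[0,0,-4],[0,0,0],0],[[0,0,-7.5],[0,0,0],0],[[2,0,-9],[0,0,0],2],[[4.5,0,-9],[0,0,7],4]])

```text
time_s: 5.28
position: [534.7, 157.1, 140.4]
tool_rot: [0.002, 0.783, 0.622, 0.003]
ft_force: [1.1, 0.5, 0.2]
finger_gap: 11.7
grip_force: 0.0
```

>>> drive_tool(moves=[[[1.5,0.2,0],[0,0,7],8],[[3,0.37,0],[0,0,14],8],[[2.98,0.37,0],[0,0,21],8],[[2.98,0.37,0],[0,0,28],8],[[2.98,0.37,0],[0,0,35],8]])

```text
time_s: 5.7
position: [541.7, 186.2, 135.5]
tool_rot: [-0.0, 0.935, 0.356, -0.0]
ft_force: [-0.3, -0.7, -0.3]
finger_gap: 45.0
grip_force: 0.0
```

>>> drive_tool(moves=[[[0,0,0],[0,0,3],8],[[0,0,0],[0,0,3],8],[[0,0,0],[0,0,3],8],[[0,0,0],[0,0,3],8],[[0,0,0],[0,0,3],8]])

```text
time_s: 6.12
position: [542.0, 185.6, 135.5]
tool_rot: [-0.0, 0.942, 0.334, -0.0]
ft_force: [-0.2, -0.3, -0.1]
finger_gap: 78.6
grip_force: 0.0
```

```bash
python3 - <<'E'
from bench import sense,camera
import cv2,pickle;from h import *
s=sense();c=camera("wrist");cv2.imwrite("pics/wrist2.png",c["image"][:,:,::-1]);pickle.dump((s,c),open("d2.pkl","wb"))
print(s["time_s"],s["position"],s["finger_gap"],s["ft_force"],s["torque"])
print(proj(c,s,[534.8,187.3,95]))
go(s,[534.8,187.3,120],-51)
E
```

```text
6.1167 [541.9796525  185.64098985 135.51713061] 78.5590375185012 [-0.23760983 -0.32141125 -0.13862163] [-0.04132516  0.11033802  0.00136672]
(np.float64(309.6350390507928), np.float64(240.02023858681363))
shift [-0.45 -0.58  1.55] turn [-0.   0.   0.1]
```

View pics/wrist2.png

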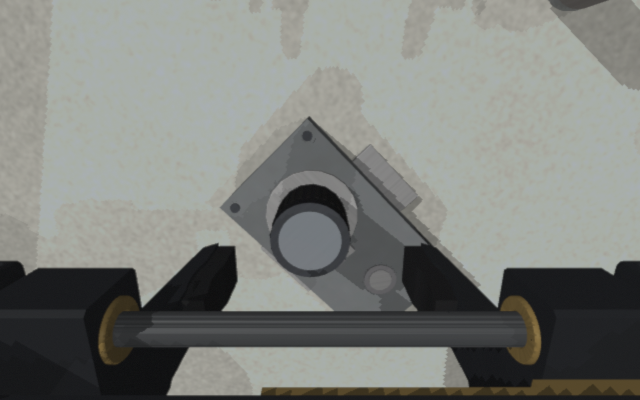

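The lens top is seen at (310,240), where I predicted (309.6,240). I'll descend around the barrel.

>>> drive_tool(moves=[[[-0.45,-0.58,0],[0,0,0],8.5],[[-0.45,-0.58,0.5],[0,0,0],8.5],[[-0.45,-0.58,1],[0,0,0],8.5],[[-0.45,-0.58,2],[0,0,0],8.5],[[-0.45,-0.58,3.5],[0,0,0],8.5]])

```text
time_s: 6.58
position: [535.7, 187.5, 100.6]
tool_rot: [0.0, 0.943, 0.334, 0.001]
ft_force: [0.5, -0.9, -0.2]
finger_gap: 84.9
grip_force: 0.0
```

>>> drive_tool(moves=[[[0,0,1.5],[0,0,0],8.5],[[0,0,3],[0,0,0],8.5],[[0,0,4],[0,0,0],8.5],[[0,0,4.4],[0,0,0],8.5],[[0,0,4.4],[0,0,0],8.5]])

```text
time_s: 7.0
position: [533.9, 187.2, 54.9]
tool_rot: [-0.0, 0.943, 0.334, -0.001]
ft_force: [-0.1, -1.3, -0.2]
finger_gap: 84.8
grip_force: 0.0
```

>>> drive_tool(moves=[[[0,0,0],[0,0,0],7],[[0,0,0],[0,0,0],6],[[0,0,0],[0,0,0],5.5],[[0,0,0],[0,0,0],5.5],[[0,0,0],[0,0,0],5.3]], newtons=4)

```text
time_s: 7.42
position: [535.3, 187.4, 57.1]
tool_rot: [0.0, 0.943, 0.334, 0.001]
ft_force: [-1.1, 0.6, 0.1]
finger_gap: 54.1
grip_force: 0.0
```

>>> drive_tool(moves=[[[0,0,0],[0,0,0],5.1],[[0,0,0],[0,0,0],4.9],[[0,0,0],[0,0,0],4.7],[[0,0,0],[0,0,0],4.5],[[0,0,0],[0,0,0],4.5]], newtons=4)

```text
time_s: 7.83
position: [535.0, 187.4, 56.6]
tool_rot: [0.0, 0.943, 0.334, 0.0]
ft_force: [-0.8, -0.3, 2.6]
finger_gap: 47.8
grip_force: 4.0
```

```bash
python3 -c "
from bench import sense
s=sense();print({k:s[k].round(3) if hasattr(s[k],'round') else s[k] for k in ('position','ft_force','torque','finger_gap','grip_force')})"
```

```text
{'position': array([534.994, 187.373,  56.639]), 'ft_force': array([-0.788, -0.254,  2.632]), 'torque': array([-0.088,  0.162,  0.017]), 'finger_gap': 47.814576319485575, 'grip_force': 3.9999933703802526}
```

>>> drive_tool(moves=[[[0,0,0],[0,0,0],4.2],[[0,0,0],[0,0,0],4.2],[[0,0,0],[0,0,-1],4.2],[[0,0,0],[0,0,-2],4.2],[[0,0,0],[0,0,-4],4.2]], newtons=32)

```text
time_s: 8.25
position: [535.0, 187.4, 56.6]
tool_rot: [-0.0, 0.93, 0.367, 0.0]
ft_force: [-0.7, 0.3, 2.8]
finger_gap: 47.4
grip_force: 32.0
```

```bash
cat > t.py <<'E'
from bench import sense
from h import *
s=sense();T=tool(s)
print(s['time_s'],'pos',s['position'].round(1),'F',s['ft_force'].round(1),'M',s['torque'].round(3),'gap',round(s['finger_gap'],1),'grip',round(s['grip_force'],1),'yaw',np.degrees(np.arctan2(T[1,1],T[0,1])).round(2))
E
python3 t.py
```

```text
8.25 pos [535.  187.4  56.6] F [-0.7  0.3  2.8] M [-0.076  0.22  -0.597] gap 47.4 grip 32.0 yaw -46.96
```

>>> drive_tool(moves=[[[0,0,0],[0,0,-3],4.2],[[0,0,0],[0,0,-6],4.2],[[0,0,0],[0,0,-9],4.2],[[0,0,0],[0,0,-12],4.2],[[0,0,0],[0,0,-15],4.2]])

```text
time_s: 8.67
position: [534.8, 187.6, 56.6]
tool_rot: [-0.0, 0.874, 0.486, 0.0]
ft_force: [-1.6, 1.1, 3.0]
finger_gap: 47.1
grip_force: 32.0
```

```bash
python3 t.py
```

```text
8.6667 pos [534.8 187.6  56.6] F [-1.6  1.1  3. ] M [ 0.154  0.371 -0.557] gap 47.1 grip 32.0 yaw -31.87
```

>>> drive_tool(moves=[[[0,0,0],[0,0,-3],4.2],[[0,0,0],[0,0,-6],4.2],[[0,0,0],[0,0,-9],4.2],[[0,0,0],[0,0,-12],4.2],[[0,0,0],[0,0,-15],4.2]])

```text
time_s: 9.08
position: [534.5, 187.7, 56.6]
tool_rot: [-0.001, 0.803, 0.596, -0.0]
ft_force: [-3.4, 1.3, 4.1]
finger_gap: 47.2
grip_force: 32.0
```

```bash
python3 t.py
```

```text
9.0833 pos [534.5 187.7  56.6] F [-3.4  1.3  4.1] M [ 0.106  0.509 -0.552] gap 47.2 grip 32.0 yaw -16.87
```

>>> drive_tool(moves=[[[0,0,0],[0,0,-2],4.2],[[0,0,0],[0,0,-4],4.2],[[0,0,0],[0,0,-6],4.2],[[0,0,0],[0,0,-8],4.2]])

```text
time_s: 9.42
position: [534.4, 187.8, 56.6]
tool_rot: [-0.001, 0.76, 0.65, -0.0]
ft_force: [-3.5, 1.1, 3.5]
finger_gap: 47.4
grip_force: 32.0
```

```bash
python3 t.py
```

```text
9.4167 pos [534.4 187.8  56.6] F [-3.5  1.1  3.5] M [ 0.069  0.557 -0.578] gap 47.4 grip 32.0 yaw -8.91
```

>>> drive_tool(moves=[[[0.01,-0.03,0],[0,0,-1.5],4.2],[[0.02,-0.05,0],[0,0,-3],4.2],[[0.02,-0.05,0],[0,0,-4],4.2]])

```text
time_s: 9.67
position: [534.2, 187.8, 56.6]
tool_rot: [-0.0, 0.737, 0.676, -0.0]
ft_force: [-1.8, -0.1, 3.2]
finger_gap: 47.5
grip_force: 32.0
```

```bash
python3 t.py
```

```text
9.6667 pos [534.2 187.8  56.6] F [-1.8 -0.1  3.2] M [ 0.043  0.402 -0.588] gap 47.5 grip 32.0 yaw -4.93
```

>>> drive_tool(moves=[[[0,0,0],[0,0,-1.5],4.2],[[0,0,0],[0,0,-3],4.2],[[0,0,0],[0,0,-3],4.2]])

```text
time_s: 9.92
position: [534.1, 187.8, 56.6]
tool_rot: [-0.0, 0.719, 0.695, -0.0]
ft_force: [-1.3, -0.0, 4.5]
finger_gap: 47.3
grip_force: 32.0
```

```bash
python3 t.py
```

```text
9.9167 pos [534.1 187.8  56.6] F [-1.3 -0.   4.5] M [ 0.071  0.467 -0.471] gap 47.3 grip 32.0 yaw -1.95
```

>>> drive_tool(moves=[[[0,0,0],[0,0,-1],4.2],[[0,0,0],[0,0,-2],4.2],[[0,0,0],[0,0,-3],4.2]])

```text
time_s: 10.17
position: [534.1, 187.8, 56.5]
tool_rot: [-0.0, 0.701, 0.714, -0.0]
ft_force: [-3.0, 1.0, 5.5]
finger_gap: 47.4
grip_force: 32.0
```

```bash
python3 t.py
```

```text
10.1667 pos [534.1 187.8  56.5] F [-3.   1.   5.5] M [ 0.116  0.624 -0.573] gap 47.4 grip 32.0 yaw 1.06
```

>>> drive_tool(moves=[[[0,-0.02,0],[0,0,-1],4.2],[[0,-0.03,0],[0,0,-2],4.2],[[0,-0.03,0],[0,0,-3],4.2]])

```text
time_s: 10.42
position: [534.0, 187.8, 56.6]
tool_rot: [-0.0, 0.681, 0.732, 0.0]
ft_force: [-2.0, 1.9, 5.0]
finger_gap: 47.5
grip_force: 32.0
```

```bash
python3 t.py
```

```text
10.4167 pos [534.  187.8  56.6] F [-2.   1.9  5. ] M [ 0.197  0.633 -0.47 ] gap 47.5 grip 32.0 yaw 4.08
```

>>> drive_tool(moves=[[[0.01,0,0],[0,0,-1],4.2],[[0.02,0,0],[0,0,-2],4.2],[[0.02,0,0],[0,0,-3],4.2]])

```text
time_s: 10.67
position: [534.0, 187.8, 56.5]
tool_rot: [-0.0, 0.662, 0.749, -0.0]
ft_force: [-3.1, 0.5, 5.5]
finger_gap: 47.1
grip_force: 32.0
```

```bash
python3 t.py
```

```text
10.6667 pos [534.  187.8  56.5] F [-3.1  0.5  5.5] M [ 0.056  0.655 -0.542] gap 47.1 grip 32.0 yaw 7.09
```

>>> drive_tool(moves=[[[0,-0.01,0],[0,0,-1],4.2],[[0,-0.02,0],[0,0,-2],4.2],[[0,-0.02,0],[0,0,-3],4.2]])

```text
time_s: 10.92
position: [533.9, 187.8, 56.6]
tool_rot: [-0.0, 0.642, 0.767, -0.0]
ft_force: [-2.7, 0.5, 5.8]
finger_gap: 47.3
grip_force: 32.0
```

```bash
python3 t.py
```

```text
10.9167 pos [533.9 187.8  56.6] F [-2.7  0.5  5.8] M [ 0.073  0.567 -0.535] gap 47.3 grip 32.0 yaw 10.09
```

>>> drive_tool(moves=[[[0,-0.01,0],[0,0,-1],4.2],[[0,-0.02,0],[0,0,-2],4.2],[[0,-0.02,0],[0,0,-3],4.2]])

```text
time_s: 11.17
position: [533.8, 187.7, 56.5]
tool_rot: [0.0, 0.622, 0.783, 0.0]
ft_force: [-2.4, 1.8, 5.4]
finger_gap: 47.1
grip_force: 32.0
```

```bash
python3 t.py
```

```text
11.1667 pos [533.8 187.7  56.5] F [-2.4  1.8  5.4] M [ 0.067  0.505 -0.541] gap 47.1 grip 32.0 yaw 13.09
```

>>> drive_tool(moves=[[[0,-0.01,0],[0,0,-1],4.2],[[0,-0.01,0],[0,0,-2],4.2],[[0,-0.01,0],[0,0,-3],4.2]])

```text
time_s: 11.42
position: [533.7, 187.7, 56.6]
tool_rot: [0.0, 0.601, 0.799, 0.0]
ft_force: [-2.0, 0.1, 4.9]
finger_gap: 47.2
grip_force: 32.0
```

```bash
python3 t.py
```

```text
11.4167 pos [533.7 187.7  56.6] F [-2.   0.1  4.9] M [ 0.093  0.503 -0.564] gap 47.2 grip 32.0 yaw 16.09
```

>>> drive_tool(moves=[[[0,-0.01,0],[0,0,-1],4.2],[[0,-0.01,0],[0,0,-2],4.2],[[0,-0.01,0],[0,0,-3],4.2]])

```text
time_s: 11.67
position: [533.6, 187.7, 56.5]
tool_rot: [-0.0, 0.58, 0.815, 0.0]
ft_force: [-2.7, 1.7, 6.1]
finger_gap: 47.3
grip_force: 32.0
```

```bash
python3 t.py
```

```text
11.6667 pos [533.6 187.7  56.5] F [-2.7  1.7  6.1] M [ 0.085  0.494 -0.687] gap 47.3 grip 32.0 yaw 19.08
```

>>> drive_tool(moves=[[[0,0,0],[0,0,-0.5],4.2],[[0,0,0],[0,0,-0.5],4.2]])

```text
time_s: 11.83
position: [533.6, 187.7, 56.6]
tool_rot: [-0.0, 0.577, 0.817, 0.0]
ft_force: [-3.1, 2.0, 5.0]
finger_gap: 47.5
grip_force: 32.0
```

```bash
python3 t.py
```

```text
11.8333 pos [533.6 187.7  56.6] F [-3.1  2.   5. ] M [ 0.136  0.479 -0.685] gap 47.5 grip 32.0 yaw 19.55
```

The stop is felt at a turn of about 70°, with the torque up 0.13 N m and holding. I'll ease back and lift gently.

>>> drive_tool(moves=[[[0,-0.01,0],[0,0,1],4.2],[[0,-0.02,0],[0,0,2],4.2],[[0,-0.02,0],[0,0,2.4],4.2],[[0,-0.02,-0.05],[0,0,2.4],4.2],[[0,-0.02,-0.1],[0,0,2.4],4.2]])

```text
time_s: 12.25
position: [533.5, 187.6, 57.3]
tool_rot: [0.0, 0.594, 0.805, 0.0]
ft_force: [0.7, 1.8, 0.7]
finger_gap: 47.0
grip_force: 32.0
```

```bash
python3 t.py
```

```text
12.25 pos [533.5 187.6  57.3] F [0.7 1.8 0.7] M [ 0.228 -0.074 -0.149] gap 47.0 grip 32.0 yaw 17.13
```

>>> drive_tool(moves=[[[0,0,-0.05],[0,0,0],4.2],[[0,0,-0.1],[0,0,0],4.2],[[0,0,-0.15],[0,0,0],4.2],[[0,0,-0.2],[0,0,0],4.2]])

```text
time_s: 12.58
position: [533.5, 187.6, 59.5]
tool_rot: [0.0, 0.594, 0.804, 0.0]
ft_force: [1.2, 2.1, -0.4]
finger_gap: 47.5
grip_force: 32.0
```

```bash
python3 t.py
```

```text
12.5833 pos [533.5 187.6  59.5] F [ 1.2  2.1 -0.4] M [ 0.225 -0.188 -0.098] gap 47.5 grip 32.0 yaw 17.1
```

>>> drive_tool(moves=[[[0,0,-0.1],[0,0,0],4.2],[[0,0,-0.2],[0,0,0],4.2],[[0,0,-0.3],[0,0,0],4.2],[[0,0,-0.4],[0,0,0],4.2],[[0,0,-0.5],[0,0,0],4.2]])

```text
time_s: 13.0
position: [532.9, 187.3, 64.2]
tool_rot: [-0.0, 0.594, 0.804, -0.001]
ft_force: [1.0, -1.8, -4.1]
finger_gap: 47.2
grip_force: 32.0
```

```bash
python3 t.py
```

```text
13.0 pos [532.9 187.3  64.2] F [ 1.  -1.8 -4.1] M [-0.208 -0.127 -0.075] gap 47.2 grip 32.0 yaw 17.09
```

>>> drive_tool(moves=[[[0,0,-0.2],[0,0,0],4.2],[[0,0,-0.4],[0,0,0],4.2],[[0,0,-0.6],[0,0,0],4.2],[[0,0,-0.8],[0,0,0],4.2],[[0,0,-1],[0,0,0],4.2]])

```text
time_s: 13.42
position: [533.3, 187.8, 74.9]
tool_rot: [-0.0, 0.594, 0.804, 0.0]
ft_force: [-0.9, 0.3, -2.0]
finger_gap: 47.0
grip_force: 32.0
```

```bash
python3 t.py
```

```text
13.4167 pos [533.3 187.8  74.9] F [-0.9  0.3 -2. ] M [-0.046  0.002 -0.003] gap 47.0 grip 32.0 yaw 17.11
```

The lens is off (Fz ≈ −2 N, about 200 g). I'll raise it and carry it to the tray.

>>> drive_tool(moves=[[[0,0,-0.7],[0,0,0],4.2],[[0,0,-2],[0,0,0],4.2],[[0,0,-3.5],[0,0,0],4.2],[[-1,-0.45,-5],[0,0,0],4.2],[[-3,-1.35,-5.5],[0,0,0],4.2]])

```text
time_s: 13.83
position: [531.1, 156.4, 133.3]
tool_rot: [0.002, 0.593, 0.805, 0.002]
ft_force: [1.3, -1.1, -1.8]
finger_gap: 47.3
grip_force: 32.0
```

>>> drive_tool(moves=[[[-2.7,-1.2,0],[0,0,0],4.2],[[-5.4,-2.4,0],[0,0,0],4.2],[[-8.1,-3.6,0],[0,0,0],4.2],[[-10.8,-4.8,0],[0,0,0],4.2],[[-13.5,-6.05,0],[0,0,0],4.2]])

```text
time_s: 14.25
position: [511.3, 6.9, 131.0]
tool_rot: [0.001, 0.594, 0.804, 0.0]
ft_force: [1.1, -0.1, -2.3]
finger_gap: 47.5
grip_force: 32.0
```

>>> drive_tool(moves=[[[-2.7,-1.2,0],[0,0,0],4.2],[[-5.4,-2.4,0],[0,0,0],4.2],[[-8.1,-3.6,0],[0,0,0],4.2],[[-10.8,-4.8,0],[0,0,0],4.2],[[-13.5,-6.05,0],[0,0,0],4.2]])

```text
time_s: 14.67
position: [493.1, -140.2, 131.0]
tool_rot: [0.001, 0.594, 0.804, 0.0]
ft_force: [0.6, -0.7, -3.0]
finger_gap: 47.3
grip_force: 32.0
```

>>> drive_tool(moves=[[[-2.3,-1.1,0],[0,0,0],4.2],[[-4.2,-2.0,0],[0,0,0],4.2],[[-5.4,-2.45,0],[0,0,0],4.2],[[-5.4,-2.45,0],[0,0,0],4.2],[[-5.4,-2.45,0],[0,0,0],4.2]])

```text
time_s: 15.08
position: [485.6, -197.6, 130.1]
tool_rot: [0.0, 0.595, 0.804, 0.0]
ft_force: [-0.7, 0.9, -2.2]
finger_gap: 47.5
grip_force: 32.0
```

```bash
python3 t.py; python3 - <<'E'
from bench import sense,camera
import cv2,pickle;from h import *
s=sense();c=camera("wrist");t=camera("top");cv2.imwrite("pics/w3.png",np.hstack([cv2.resize(c["image"][:,:,::-1],(400,250)),cv2.resize(t["image"][200:400,160:480,::-1],(400,250))]))
E
```

```text
15.0833 pos [ 485.6 -197.6  130.1] F [-0.7  0.9 -2.2] M [-0.015  0.    -0.012] gap 47.5 grip 32.0 yaw 17.02
```

View pics/w3.png

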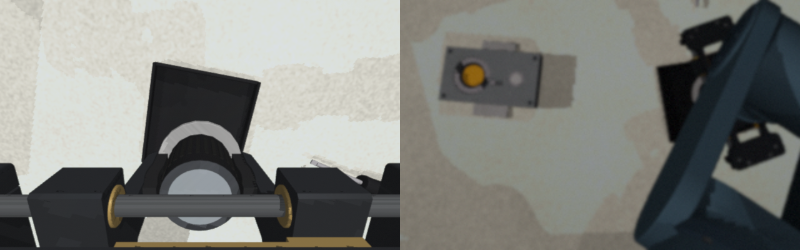

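The lens is held upright over the tray, and the mount's yellow interior shows at the camera. I'll lower it.

>>> drive_tool(moves=[[[0,0,1],[0,0,0],4.2],[[0,0,3],[0,0,0],4.2],[[0,0,5],[0,0,0],4.2],[[0,0,6.5],[0,0,0],4.2],[[0,0,7.5],[0,0,0],4.2]])

```text
time_s: 15.6
position: [484.4, -195.6, 52.1]
tool_rot: [-0.002, 0.594, 0.805, 0.0]
ft_force: [-0.3, 0.6, -2.4]
finger_gap: 47.4
grip_force: 32.0
```

>>> drive_tool(moves=[[[0,0,0.6],[0,0,0],4.2],[[0,0,1.1],[0,0,0],4.2],[[0,0,1.5],[0,0,0],4.2],[[0,0,1.8],[0,0,0],4.2],[[0,0,1.9],[0,0,0],4.2]])

```text
time_s: 16.02
position: [485.7, -197.6, 35.6]
tool_rot: [0.0, 0.594, 0.804, -0.0]
ft_force: [0.4, 0.8, -1.6]
finger_gap: 47.4
grip_force: 32.0
```

>>> drive_tool(moves=[[[0,0,0.1],[0,0,0],4.2],[[0,0,0.2],[0,0,0],4.2],[[0,0,0.3],[0,0,0],4.2],[[0,0,0.35],[0,0,0],4.2],[[0,0,0.4],[0,0,0],4.2]])

```text
time_s: 16.43
position: [485.5, -197.5, 31.6]
tool_rot: [0.0, 0.594, 0.804, -0.0]
ft_force: [1.4, 0.3, -2.1]
finger_gap: 47.3
grip_force: 32.0
```

>>> drive_tool(moves=[[[0,0,0.05],[0,0,0],4.2],[[0,0,0.1],[0,0,0],4.2],[[0,0,0.15],[0,0,0],4.2],[[0,0,0.2],[0,0,0],4.2],[[0,0,0.2],[0,0,0],4.2]])

```text
time_s: 16.85
position: [485.4, -197.4, 29.4]
tool_rot: [-0.0, 0.594, 0.804, -0.0]
ft_force: [0.0, -0.3, -1.2]
finger_gap: 47.0
grip_force: 32.0
```

>>> drive_tool(moves=[[[0,0,0.03],[0,0,0],4.2],[[0,0,0.06],[0,0,0],4.2],[[0,0,0.06],[0,0,0],4.2]])

```text
time_s: 17.1
position: [485.4, -197.5, 28.9]
tool_rot: [-0.0, 0.594, 0.804, -0.0]
ft_force: [-1.2, 0.3, -2.0]
finger_gap: 46.9
grip_force: 32.0
```

>>> drive_tool(moves=[[[0,0,0.03],[0,0,0],4.2],[[0,0,0.06],[0,0,0],4.2],[[0,0,0.06],[0,0,0],4.2]])

```text
time_s: 17.35
position: [485.5, -197.5, 28.6]
tool_rot: [-0.0, 0.594, 0.804, -0.0]
ft_force: [-1.6, 1.0, 2.2]
finger_gap: 47.1
grip_force: 32.0
```

It has touched down softly. I'll release it.

>>> drive_tool(moves=[[[0,0,0],[0,0,0],4.5],[[0,0,0],[0,0,0],4.7],[[0,0,0],[0,0,0],4.9],[[0,0,0],[0,0,0],5.1],[[0,0,0],[0,0,0],5.4]], newtons=5)

```text
time_s: 17.77
position: [485.6, -197.6, 28.3]
tool_rot: [0.0, 0.594, 0.804, 0.0]
ft_force: [-0.4, 0.2, -0.2]
finger_gap: 53.7
grip_force: 0.0
```

>>> drive_tool(moves=[[[0,0,0],[0,0,0],6],[[0,0,0],[0,0,0],7],[[0,0,0],[0,0,0],7.6],[[0,0,0],[0,0,0],7.6],[[0,0,0],[0,0,0],7.6]])

```text
time_s: 18.18
position: [485.4, -197.5, 28.3]
tool_rot: [0.0, 0.594, 0.804, -0.0]
ft_force: [-0.4, -0.5, -0.6]
finger_gap: 75.5
grip_force: 0.0
```

>>> drive_tool(moves=[[[0,0,-0.5],[0,0,0],7.6],[[0,0,-1.5],[0,0,0],7.6],[[0,0,-3],[0,0,0],7.6],[[0,0,-5],[0,0,0],7.6],[[0,0,-8],[0,0,0],7.6]])

```text
time_s: 18.6
position: [484.1, -196.6, 108.1]
tool_rot: [-0.002, 0.594, 0.804, -0.0]
ft_force: [-0.1, -0.4, -0.7]
finger_gap: 75.8
grip_force: 0.0
```

>>> drive_tool(moves=[[[-3,0,-3],[0,0,0],7.6],[[-6,0,-6],[0,0,0],7.6],[[-8,0,-8],[0,0,0],7.6],[[-8,0,-9],[0,0,0],7.6],[[-8,0,-9],[0,0,0],7.6]])

```text
time_s: 19.02
position: [510.3, -275.7, 202.1]
tool_rot: [0.003, 0.595, 0.804, -0.0]
ft_force: [0.6, -0.2, 0.3]
finger_gap: 76.1
grip_force: 0.0
```

```bash
python3 t.py; python3 - <<'E'
from bench import sense,camera
import cv2;from h import *
c=camera("wrist");t=camera("scene");cv2.imwrite("pics/w4.png",np.hstack([cv2.resize(c["image"][:,:,::-1],(400,250)),cv2.resize(t["image"][140:300,210:466,::-1],(400,250))]))
E
```

```text
19.0167 pos [ 510.3 -275.7  202.1] F [ 0.6 -0.2  0.3] M [-0.089  0.048  0.001] gap 76.1 grip 0.0 yaw 17.02
```

View pics/w4.png

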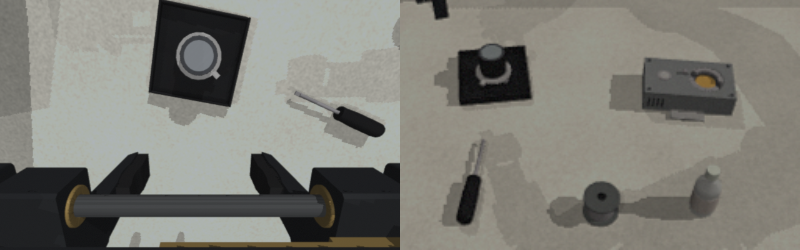

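The lens stands upright in the middle of the tray at (198,55), with the bystanders untouched and the gripper clear.

```bash
python3 -c "
from bench import job_done;print(job_done())"
```

```text
the job is handed in; nothing more can be done
None
```

The lens is off the camera and standing upright in the middle of the black tray. I pressed the button fully in, turned the lens about 70° to its stop and lifted it off, disturbed nothing else, and handed the job in at about 19 s.

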